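# Take one cured LED module out of a loaded bonding jig

### The job

The LED module with the round emitter has finished bonding: take it out of the bonding jig and set it flat in the viewing cradle. To get at it, first lift both weights off the jig into the parking tray, then lay the hold-down frame in the tray beside them; once the module is in the cradle, set the frame back in the jig over the module that stays there and stand each weight back on the end of the frame where it stood. Leave the other module in its place, and do not push the loupe or the clear box about.

Things in the scene. Friction and masses are not known exactly. Their poses are not given: they have to be found in the camera images.
- bonding_jig: Fixed bonding jig on a grey board 40 mm high: base 174 (x) x 84 (y) x 12 mm; origin under its centre. Two nests at x=+-28.5: seats 18 mm up, sides (+-y) open 27 mm for fingers, between a divider and end stops 30.5 mm high, on which the frame lies, modules or not. Cone-tipped dowels, 52 mm high, lead the frame in from up to 5 mm off (3 mm play): x=+-81.5, y=0; x=+-58, y=+-32.
- hold_down_frame: Loose steel hold-down frame 148 (x) x 50 (y) x 6 mm, 0.22 kg, origin under its centre; alike either way round. Starts on the jig's stops, x along the jig's x. Two windows show the modules. Over its middle a black lifting bar along y: 10 mm thick in x, 48 mm long, 18 to 34 mm above the origin. Solid end pads from x=+-32 to +-74 carry the weights.
- weight_square: Loose dark steel weight, square body 34 x 34 x 30 mm, about 0.28 kg; origin at the centre of its underside. On top a black round knob, diameter 18 mm, from 36 to 60 mm above the origin. Stands at the start on one end pad of the frame, about 52 mm from the frame's centre.
- weight_round: Loose dark steel weight, round body of diameter 38 mm, 26 mm high, about 0.24 kg; origin at the centre of its underside. On top a black round knob, diameter 18 mm, from 32 to 56 mm above the origin. Stands at the start on the other end pad of the frame, about 52 mm from its centre.
- module_round: The wanted LED module: aluminium heat spreader 44 (x) x 50 (y) mm with a white board on top, 10 mm high in all, 70 g, and one round yellow emitter, 23 mm across, in its middle. Origin at the centre of its underside. Lies in one of the jig's two nests under the frame.
- module_square: The LED module that stays in the jig: same size, but with a square field of nine small yellow emitters (22 mm). Origin at the centre of its underside. Lies in the other nest.
- parking_tray: Fixed parking tray on the grey board, black, shallow: 174 (x) x 116 (y) x 12 mm, walls and floor 3 mm thick; origin at the centre of its underside. It takes the frame lengthwise on one side (y = 27 mm off the middle) and the two weights in a row on the other (30 mm off the middle, some 60 mm apart).
- viewing_cradle: Fixed viewing cradle on the grey board: aluminium plate 92 (x) x 88 (y) x 6 mm; origin at the centre of its underside. A module lies on its two rubber rails, 12 mm above the origin, among eight cone-tipped pins 7 mm thick and 26 mm high, with 7 to 9 mm of play each way: at x=+-34.5, y=+-15 and x=+-19.5, y=+-35.5 mm; between the latter 32 mm are free for a finger.
- loupe: Bystander: black eye loupe, diameter 41 mm, 30 mm high, standing just beyond the cradle. Origin at the centre of its underside. Not to be moved.
- clear_box: Bystander: clear flat box 45 x 63 x 22 mm on the robot's side of the cradle. Origin at the centre of its underside. Not to be moved.
Not all that is in view belongs to the job. Leave any brown look-alike of the weight_round alone.

How it is judged (in metres and radians):
On the way, in this order (a step that is already met when the one before it is completed fails the run):
1. both weights stand in the parking tray, released (x of weight_square in the frame of parking_tray between -0.078 and 0.078 m and y of weight_square in the frame of parking_tray between -0.046 and 0.046 m and z of each of weight_square, weight_round in the frame of parking_tray below 0.008 m and angle between each of weight_square, weight_round's own z axis and vertical below 0.08 rad and linear speed of each of weight_square, weight_round below 0.02 m/s and contact force between the fingers and weight_square below 0.05 N and x of weight_round in the frame of parking_tray between -0.078 and 0.078 m and y of weight_round in the frame of parking_tray between -0.046 and 0.046 m and contact force between the fingers and weight_round below 0.05 N), for 0.2 s.
2. the hold-down frame lies flat in the parking tray, released (x of hold_down_frame in the frame of parking_tray between -0.03 and 0.03 m and y of hold_down_frame in the frame of parking_tray between -0.045 and 0.045 m and z of hold_down_frame in the frame of parking_tray below 0.008 m and angle between hold_down_frame's own z axis and vertical below 0.08 rad and linear speed of hold_down_frame below 0.02 m/s and contact force between the fingers and hold_down_frame below 0.05 N), for 0.2 s.
3. the module with the round emitter lies in the viewing cradle, released (horizontal distance between module_round and viewing_cradle below 0.012 m and z of module_round in the frame of viewing_cradle below 0.016 m and angle between module_round's own z axis and vertical below 0.08 rad and linear speed of module_round below 0.02 m/s and contact force between the fingers and module_round below 0.05 N and (angle between the x axis of module_round and the x axis of viewing_cradle, either way round below 0.2 rad or angle between the x axis of module_round and the y axis of viewing_cradle, either way round below 0.2 rad)), for 0.2 s.
4. the frame is back in the jig between the dowels, down on its stops, released (horizontal distance between hold_down_frame and bonding_jig below 0.008 m and angle between the x axis of hold_down_frame and the x axis of bonding_jig, either way round below 0.1 rad and z of hold_down_frame in the frame of bonding_jig between 0.028 and 0.034 m and angle between hold_down_frame's own z axis and vertical below 0.05 rad and linear speed of hold_down_frame below 0.02 m/s and contact force between the fingers and hold_down_frame below 0.05 N), for 0.2 s.
At the end, for the whole second after the job is handed in: Round-emitter module flat in the cradle (12 mm, square within 0.2 rad); frame down on the jig's stops between the dowels (8 mm); each weight upright on the frame within 12 mm of where it stood; other module within 12 mm of its start; all released and at rest (all of step 3 and all of step 4 and distance of each of weight_square, weight_round, module_square from where it was at the start of the episode below 0.012 m and angle between each of weight_square, weight_round, module_square's own z axis and vertical below 0.08 rad and z of each of weight_square, weight_round in the frame of hold_down_frame above 0.003 m and linear speed of each of weight_square, weight_round below 0.02 m/s and contact force between the fingers and weight_square below 0.05 N and contact force between the fingers and weight_round below 0.05 N); the robot touches nothing.
It fails at once if the module that stays is taken out of its nest or tipped (distance of module_square from where it was at the start of the episode above 0.015 m or angle between module_square's own z axis and vertical above 0.3 rad).
It fails at once if the loupe or the clear box is pushed away or knocked over (distance of any of loupe, clear_box from where it was at the start of the episode above 0.03 m or angle between any of loupe, clear_box's own z axis and vertical above 0.3 rad).
It also fails if it takes over 141 s, if anything falls off the work surface, if the arm or the gripper's body presses on something with over 40 N, if the wrist force passes 120 N, or if a joint passes its speed limit or range.

### The arm

A 6-joint arm with a two-finger parallel gripper is mounted at the origin on the work surface; the furniture and walls round the work are solid. World frame = base frame: x ahead of the robot, y to its left, z up, the work surface at z = 0. Lengths are in mm, angles in rad, forces in N, time in s.
With the tool pointing down it reaches from about 225 to 725 mm from the base axis. Payload 3.1 kg.
Tool frame: the origin (TCP) lies on the centre line of the jaws, within the pads' length; the fingertips stand 8 mm ahead of it and the grasp point (between the pads) lies 11 mm behind it (ctrl.nose_length is the distance from the TCP to the fingertips, in mm); z points along the fingers, y is the line along which they close (so a half turn about z gives the same grasp; the last joint's range is limited). The gripper opens to 85 mm and grips with 20 to 120 N. Pads are 22 mm wide; open, the fingers measure 114 mm over their backs; the gripper's body (76 mm by 85 mm) begins 54 mm behind the grasp point. The pads swing forward as they close: fully open they stand 13 mm farther back than shut.
Start: joints at [1.217, 0.048, 0.099, 1.622, 0, 1.443], TCP at [117.548, 511.664, 239.312] pointing down, gripper open.
Joint ranges: [-2.91, 2.91], [-0.99, 1.94], [-1.21, 1.42], [-2.12, 2.29], [-1.49, 1.47], [-3.14, 3.14]. Speed limits (rad/s): [2.79, 2.79, 3.14, 3.14, 3.14, 3.14].

### API

Orientations are given as a rotation vector (axis times angle).
In Python, from station import ctrl, planner, eyes, outline_of, mark_of, status gives the robot as it stands. Calls block until the motion is done:
- ctrl.reach(position, orientation): joint-space move of the TCP to a pose.
- ctrl.servo_line(position, frame=None, speed=150, f_stop=None): straight line of the TCP; frame=None keeps the orientation; speed is the mean speed in mm/s. With f_stop (N) it stops when the force on the tool has changed by that much, and returns True; else False.
- ctrl.set_joints(angles): joint-space move.
- ctrl.gripper_open() and ctrl.close_gripper(f_grip=None): open the fingers fully, or close them until they stop; f_grip is the grip in N (None keeps the last).
- ctrl.wait(seconds).
- planner.inverse_kinematics(position, orientation): joint angles nearest the present ones, or None.
- eyes.snapshot(name): name is "side" or "top" or "wrist"; returns (picture, depth): 420x560x3 uint8, red, green, blue; 420x560 float32, mm along the optical axis (not along the pixel's ray), 0 where there is no reading.
- eyes.calibration(name): a dict with "fovy" (degrees; the focal length in pixels is half the picture's height over the tangent of half this angle, whatever the lens; pixels are square), "cx", "cy" (the principal point, pixels), "rvec" (rotation vector, rad) and "tvec" (3), from world to camera coordinates, as OpenCV has them; the wrist camera has in their place "T_tool_cam" (4x4, takes a point from camera to tool coordinates, whose origin is the TCP and whose axes are the flange's). Camera axes: x right, y down, z forward; pixel columns grow to the right and rows downward; lengths in mm; the calibration is good to about 2 mm. A picture is of the moment at which its call begins: read the wrist's pose just before it. calibration takes no time and is no camera call.
A pose or a line that the arm cannot do raises ctrl.MotionError and nothing moves.
- ctrl.finish_job(): hands the job in; it is judged then, once.
Trained networks look in the newest picture that a camera, given by its name, has taken for a name from the list of things; names that differ only in an ending like _2 or _b are one class to them, and where a whole thing is asked for, a point or a joint stands for the part that bears it (a point fixed in the world has none). Each returns a list of dicts, best first, with "conf" (0 to 1); they miss things now and then, are a little off and sometimes report something else, mostly with a low value. They report only what shows in the picture. A call takes as long as a camera call. They do not tell look-alikes from the thing itself.
- outline_of(label, camera): "region" (420x560 bool, what is visible of it) and "bbox" ([left, top, width, height] in pixels, round what is visible of it).
- mark_of(label, camera): "at" ([row, column] in pixels: a listed point, or the origin of a listed thing).
Readings, each from a call of its own:
- status.read_t(): time.
- status.read_joint_pos(): joint angles.
- status.read_qvel(): joint speeds.
- status.read_joint_efforts(): joint torques, N m.
- status.read_ee_pos(): TCP position.
- status.read_tcp_rot(): TCP orientation.
- status.read_ft_force(): force on the tool from outside, world axes, zero at the start.
- status.read_wrist_torque(): the same for the moment, N m.
- status.read_grip_width(): opening from 0.0 (shut) to 1.0 (fully open).
- status.read_gripper_force(): force on a finger pad.
Only numpy, scipy, OpenCV 4.12 (cv2) and the standard library are available. Lean on these libraries where they do the work, as an engineer would, in place of code of your own. Each camera call takes 0.05 s, during which the arm holds its last target. There are 200 camera calls.

## Working session

There is one attempt and no reset: what is moved stays moved. The work goes in short steps, each a Python script; the robot and the scene stay as the last script left them, time stands still between calls to the robot, and variables do not carry over. Pictures are saved under pics/ and viewed, at most 14 in all, crops included, and the job is handed in when it is done.

```bash
ls; mkdir -p pics; cat > h.py <<'E'
import numpy as np, cv2
from scipy.spatial.transform import Rotation as R
from station import ctrl, planner, eyes, outline_of, mark_of, status
def snap(cam, fn=None):
    if cam=="wrist":
        p=np.array(status.read_ee_pos()); r=R.from_rotvec(status.read_tcp_rot()).as_matrix()
    im,d=eyes.snapshot(cam); c=eyes.calibration(cam)
    f=210/np.tan(np.radians(c["fovy"])/2)
    if cam=="wrist":
        T=np.array(c["T_tool_cam"]); A=r@T[:3,:3]; t=r@T[:3,3]+p
    else:
        Rm=R.from_rotvec(np.array(c["rvec"]).ravel()).as_matrix(); A=Rm.T; t=-Rm.T@np.array(c["tvec"]).ravel()
    if fn: cv2.imwrite("pics/"+fn,im[:,:,::-1])
    v,u=np.mgrid[0:420,0:560]
    ray=np.stack([(u-c["cx"])/f,(v-c["cy"])/f,np.ones_like(u,float)],-1)@A.T
    P=ray*d[...,None]+t; P[d<=0]=np.nan
    return im,d,P,ray,t
def at_z(ray,t,rc,z):
    q=ray[int(round(rc[0])),int(round(rc[1]))]; return t+q*(z-t[2])/q[2]
E
python3 - <<'E'
from h import *
np.set_printoptions(precision=1,suppress=True)
print(status.read_t(),status.read_tcp_rot())
names="bonding_jig hold_down_frame weight_square weight_round module_round module_square parking_tray viewing_cradle loupe clear_box".split()
for cam in ["top","side"]:
    im,d,P,ray,t=snap(cam,cam+"0.png"); print(cam,t)
    for n in names:
        for o in outline_of(n,cam)[:3]:
            m=o["region"]; q=P[m]; q=q[~np.isnan(q[:,0])]
            if len(q): print(n,round(o["conf"],2),o["bbox"],np.median(q,0),np.percentile(q,2,axis=0),np.percentile(q,98,axis=0))
    for n in names[:1]+names[6:8]:
        print(n,[(round(o["conf"],2),o["at"]) for o in mark_of(n,cam)[:2]])
E
```

```text
pics
0.0 [-0.4 -3.1  0. ]
top [ 309.1   40.1 1162.9]
bonding_jig 0.82 [233.0, 175.2, 39.8, 80.5] [466.7 119.9  52.5] [390.5  86.6  45.6] [563.8 169.1  86.7]
hold_down_frame 0.81 [241.1, 184.7, 22.2, 64.4] [471.  126.6  77.5] [403.9 103.5  71.8] [531.4 151.1 107. ]
weight_square 0.6 [241.9, 226.0, 17.2, 16.7] [420.9 125.  106.9] [406.2 109.2  78. ] [440.7 141.6 139.1]
weight_square 0.22 [235.3, 176.3, 37.9, 76.6] [468.5 118.5  52.6] [392.   86.6  46.7] [563.8 169.   86.9]
weight_round 0.79 [244.7, 180.3, 16.9, 17.7] [523.1 122.4 103.1] [509.7 106.9  82.8] [543.9 140.3 134.5]
weight_round 0.56 [187.8, 171.2, 17.8, 15.3] [567.2 265.   27.4] [554.6 251.4  11.2] [586.4 283.2  58.4]
module_round 0.7 [246.3, 217.4, 15.4, 10.0] [457.5 127.1  68.6] [447.6 113.2  63.9] [468.8 143.   73.4]
module_square 0.49 [243.6, 201.2, 15.1, 12.5] [497.3 129.5  69.1] [486.8 113.4  64.9] [508.1 144.8  77.7]
parking_tray 0.6 [292.2, 187.4, 57.7, 80.2] [445.9 -26.7  43.5] [362.8 -83.6  39. ] [531.   30.8  53.5]
parking_tray 0.21 [359.2, 177.9, 18.4, 19.2] [ 541.4 -138.9   64.4] [ 525.7 -162.6   38. ] [ 559.5 -
[... 888 characters left out ...]
3.2] [568.2 277.5  25. ] [553.9 257.    3.1] [587.2 289.   56.2]
module_round 0.42 [219.3, 202.6, 23.8, 33.1] [525.2 131.7 102. ] [509.6 115.5  87.6] [543.4 143.7 132.4]
parking_tray 0.78 [239.8, 185.2, 94.6, 37.1] [444.9 -30.7  42.5] [363.7 -85.7  39.8] [529.7  36.5  51.4]
viewing_cradle 0.66 [262.5, 153.5, 46.7, 31.4] [ 474.2 -159.1   45.3] [ 430.6 -215.5   38.5] [ 519.9 -124.3   60.9]
loupe 0.49 [245.6, 157.4, 17.6, 19.5] [ 542.4 -130.7   56.2] [ 526.  -209.9   38.1] [ 566.5 -120.8   69.8]
clear_box 0.86 [318.4, 158.1, 16.5, 20.3] [ 386.1 -152.5   60.2] [ 364.7 -200.    41.1] [ 408.3 -137.6   63.1]
bonding_jig []
parking_tray [(0.8, [204.0, 288.4])]
viewing_cradle [(0.92, [170.4, 285.3])]
```

```bash
python3 - <<'E'
from h import *
np.set_printoptions(precision=2,suppress=True)
print(eyes.calibration("wrist"))
im=cv2.imread("pics/top0.png"); cv2.imwrite("pics/top0c.png",cv2.resize(im[160:290,170:420],None,fx=3.2,fy=3.2,interpolation=cv2.INTER_CUBIC))
down=lambda a: (R.from_euler('z',a)*R.from_euler('x',np.pi)).as_rotvec()
for p in [(473,127,320),(445,-27,320),(475,-170,320)]:
    for a in [0,np.pi/2,-np.pi/2,np.pi]:
        print(p,a,planner.inverse_kinematics(list(p),list(down(a))))
E
```

```text
{'fovy': 66.79795333051095, 'cx': 279.57223169061746, 'cy': 212.53935354664193, 'T_tool_cam': array([[  -0.  ,   -0.96,   -0.27,   68.07],
       [   1.  ,    0.  ,   -0.  ,    0.26],
       [   0.  ,   -0.27,    0.96, -134.69],
       [   0.  ,    0.  ,    0.  ,    1.  ]])}
(473, 127, 320) 0 [ 0.13 -0.01  0.21  1.78  0.   -3.02]
(473, 127, 320) 1.5707963267948966 [ 0.13 -0.01  0.21  1.78  0.    1.7 ]
(473, 127, 320) -1.5707963267948966 [ 0.13 -0.01  0.21  1.78  0.   -1.45]
(473, 127, 320) 3.141592653589793 [ 0.13 -0.01  0.21  1.78  0.    0.13]
(445, -27, 320) 0 [-0.21 -0.12  0.1   1.79  0.    2.93]
(445, -27, 320) 1.5707963267948966 [-0.21 -0.12  0.1   1.79  0.    1.36]
(445, -27, 320) -1.5707963267948966 [-0.21 -0.12  0.1   1.79  0.   -1.78]
(445, -27, 320) 3.141592653589793 [-0.21 -0.12  0.1   1.79  0.   -0.21]
(475, -170, 320) 0 [-0.48  0.03  0.25  1.78  0.    2.66]
(475, -170, 320) 1.5707963267948966 [-0.48  0.03  0.25  1.78  0.    1.09]
(475, -170, 320) -1.5707963267948966 [-0.48  0.03  0.25  1.78  0.   -2.05]
(475, -170, 320) 3.141592653589793 [-0.48  0.03  0.25  1.78  0.   -0.48]
```

View pics/top0c.png

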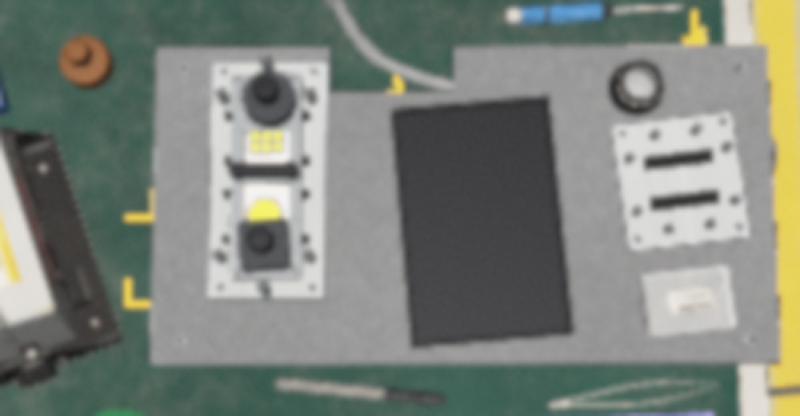

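Top crop: jig at left (crop 265,180) with round black weight far (268,98), square weight near (265,243), square-field module far (268,140), round-emitter module near (265,208). Brown look-alike at (85,60) is to be left alone. The black tray is centre (480,220), the cradle right (680,180), the loupe (637,85) and the box (690,300). Next: close wrist views.

```bash
cat >> h.py <<'E'
def down(a): return list((R.from_euler('z',a)*R.from_euler('x',np.pi)).as_rotvec())
def rect(P,reg,z0,z1,xy=None):
    m=reg&(P[...,2]>z0)&(P[...,2]<z1)
    m=cv2.morphologyEx(m.astype(np.uint8),cv2.MORPH_OPEN,np.ones((3,3)))>0
    q=P[m][:,:2].astype(np.float32)
    (c,s,a)=cv2.minAreaRect(q)
    return np.round(c,1),np.round(s,1),round(a,2),len(q)
def best(n,cam):
    o=outline_of(n,cam); return o[0] if o else None
E
python3 - <<'E'
from h import *
np.set_printoptions(precision=1,suppress=True)
for n,c,z,sz in [("viewing_cradle",(475,-170),(43.5,48.5),0),("parking_tray",(446,-27),(41,54),0),("bonding_jig",(473,127),(49.5,54.5),0)]:
    ctrl.reach([c[0]-43,c[1],330],down(np.pi))
    im,d,P,ray,t=snap("wrist",n+".png"); np.save(n+".npy",P)
    o=best(n,"wrist")
    if o is None: print(n,"none"); continue
    reg=cv2.dilate(o["region"].astype(np.uint8),np.ones((5,5)))>0
    print(n,o["conf"],o["bbox"],rect(P,reg,*z),[ (m["conf"],at_z(ray,t,m["at"],40)) for m in mark_of(n,"wrist")[:1]])
for n in ["hold_down_frame","weight_square","weight_round","module_round","module_square"]:
    for o in outline_of(n,"wrist")[:2]:
        q=P[o["region"]]; print(n,round(o["conf"],2),o["bbox"],np.nanpercentile(q,[2,50,98],axis=0))
    o=best(n,"wrist")
print(rect(P,best("hold_down_frame","wrist")["region"],74,79))
for n,z in [("weight_square",(125,142)),("weight_round",(121,138))]:
    q=P[best(n,"wrist")["region"]]; q=q[(q[:,2]>z[0])&(q[:,2]<z[1])]; print(n,cv2.minEnclosingCircle(q[:,:2].astype(np.float32)),np.median(q[:,2]))
print(status.read_t())
E
```

```text
viewing_cradle 0.88 [241.8, 174.2, 72.8, 70.9] (array([ 474.7, -172.9]), array([92.1, 88. ]), 6.59, 3316) [(0.92, array([ 476.9, -172.9,   40. ]))]
parking_tray 0.72 [224.8, 142.6, 101.0, 131.8] (array([446.2, -28.4]), array([174.5, 117.8]), 4.81, 10784) [(0.65, array([446.7, -27.7,  40. ]))]
bonding_jig 0.56 [248.9, 149.3, 66.3, 134.6] (array([476.6, 126.6]), array([ 83.7, 173.5]), 89.8, 2591) [(0.81, array([477.4, 125.4,  40. ]))]
hold_down_frame 0.56 [257.0, 155.2, 41.3, 116.7] [[402.4 101.2  73.5]
 [470.6 131.5  76.7]
 [538.2 150.2 104.9]]
weight_square 0.72 [261.1, 161.2, 33.4, 34.6] [[406.  108.7  77.5]
 [418.8 124.7 106.7]
 [439.3 141.5 137.4]]
weight_round 0.94 [358.7, 248.2, 22.0, 33.9] [[553.  249.3   4. ]
 [563.5 260.3  25.3]
 [585.1 277.2  52. ]]
weight_round 0.92 [260.5, 240.2, 31.4, 44.0] [[508.8 105.7  77.1]
 [520.5 123.1 102.4]
 [539.4 139.5 133.1]]
module_round 0.71 [267.7, 193.3, 23.1, 20.6] [[448.4 110.2  66.9]
 [458.1 126.1  68.6]
 [468.4 140.8  70.7]]
module_round 0.22 [265.3, 225.9, 31.0, 11.0] [[491.4 111.   66.9]
 [499.4 126.8  68.8]
 [508.1 142.3  76.1]]
module_square 0.83 [265.7, 225.6, 28.4, 9.8] [[491.6 109.8  66.8]
 [499.6 125.5  68.8]
 [508.1 141.2  70.9]]
(array([472.9, 125.7]), array([143.3,  49.9]), 0.22, 1366)
weight_square ((423.5307922363281, 125.26631927490234), 8.932855606079102) 136.1548485821013
weight_round ((0.0, 0.0), 0.0) nan
6.475
  return _methods._mean(a, axis=axis, dtype=dtype,
  ret = ret.dtype.type(ret / rcount)
```

View pics/bonding_jig.png

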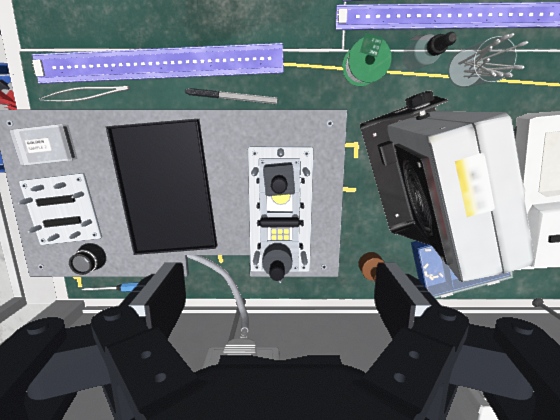

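View pics/viewing_cradle.png

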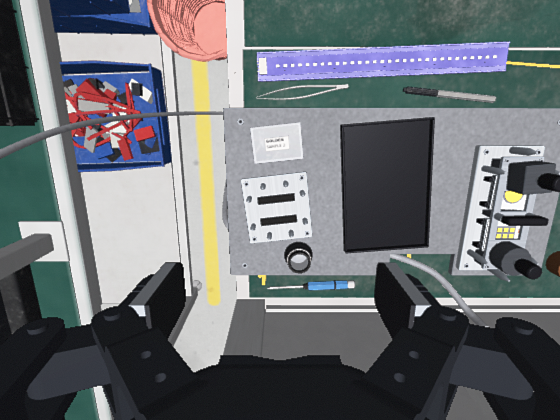

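```bash
python3 - <<'E'
from h import *
im=cv2.imread("pics/bonding_jig.png"); cv2.imwrite("pics/jigc.png",cv2.resize(im[140:290,235:400],None,fx=3.9,fy=3.9,interpolation=cv2.INTER_CUBIC))
P=np.load("bonding_jig.npy")
for n,x,z in [("sq",423,(130,142)),("rd",524,(126,138))]:
    m=(P[...,2]>z[0])&(P[...,2]<z[1])&(abs(P[...,0]-x)<30)&(abs(P[...,1]-125)<30)
    q=P[m]; print(n,cv2.minEnclosingCircle(q[:,:2].astype(np.float32)),q.mean(0),len(q))
m=(P[...,2]>100)&(P[...,2]<109)&(abs(P[...,0]-475)<15)&(abs(P[...,1]-125)<30)
print("bar",cv2.minAreaRect(P[m][:,:2].astype(np.float32)),m.sum())
E
```

```text
sq ((423.5307922363281, 125.26631927490234), 8.932855606079102) [423.02890358 125.27966291 135.949134  ] 227
rd ((527.4554443359375, 122.58031463623047), 9.351617813110352) [525.83663878 122.88471168 131.63369532] 192
bar ((474.7396545410156, 125.68016815185547), (10.144618034362793, 47.51396560668945), 2.3124608993530273) 315
```

View pics/jigc.png

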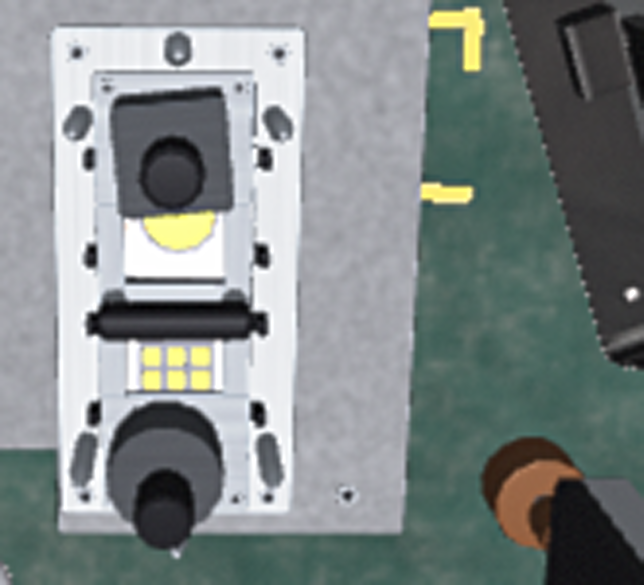

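Crop: the black round weight (165,465) on the frame's far pad is the one meant. The brown one (530,490) is off the jig and excluded. The square weight is at (172,150), and the round emitter shows in the near nest (180,225). Now moving the weights.

```bash
cat >> h.py <<'E'
TRAY=np.array([446.2,-28.4]); TY=np.radians(4.81)
JIG=np.array([476.0,126.4]); CR=np.array([474.7,-172.9]); CY=np.radians(6.59)
WS=np.array([423.5,125.3]); WR=np.array([526.6,122.7])
def tray(x,y): return TRAY+R.from_euler('z',TY).as_matrix()[:2,:2]@[x,y]
def go(xy,z,v=250,f=None): return ctrl.servo_line([float(xy[0]),float(xy[1]),float(z)],speed=v,f_stop=f)
def rep(s): print(s,"t",round(status.read_t(),1),"ee",np.round(status.read_ee_pos(),1),"w",round(status.read_grip_width(),3),"f",round(status.read_gripper_force(),1))
E
cat > w.py <<'E'
from h import *
def move(src,dst,ztop,tz,dz,a=np.pi):
    p=status.read_ee_pos()
    ctrl.reach([float(src[0]),float(src[1]),ztop],down(a))
    go(src,tz,120); ctrl.close_gripper(60); rep("gripped")
    go(src,ztop,200); rep("lifted")
    go(dst,ztop,300); go(dst,tz+dz+8,200); s=go(dst,tz+dz-2,25,6); rep("down %s"%s)
    ctrl.gripper_open(); go(dst,ztop,250)
E
python3 - <<'E'
from w import *
move(WS,tray(-30,-30),205.,119.,-33.5)
move(WR,tray(30,-30),205.,115.,-33.5)
c=tray(0,0); ctrl.reach([float(c[0])-30,float(c[1])+60,330],down(np.pi))
im,d,P,ray,t=snap("wrist","w1.png")
for n,z in [("weight_square",98),("weight_round",94)]:
    for o in outline_of(n,"wrist")[:2]:
        q=P[o["region"]]; print(n,o["conf"],np.nanpercentile(q,[3,50,97],axis=0).round(1).tolist())
m=(P[...,2]>99)&(P[...,2]<109)&(abs(P[...,0]-475)<15)&(abs(P[...,1]-125)<30)
print("bar",cv2.minAreaRect(P[m][:,:2].astype(np.float32)),m.sum())
m=(abs(P[...,0]-475)<85)&(abs(P[...,1]-125)<40)
print("frame",rect(P,m,74,80))
rep("end")
E
```

```text
gripped t 8.6 ee [423.8 125.3 119.4] w 0.188 f 58.8
lifted t 9.1 ee [423.1 125.2 203.8] w 0.189 f 58.6
down True t 11.0 ee [420.1 -61.2  85.9] w 0.182 f 59.2
gripped t 14.7 ee [526.9 122.8 115.4] w 0.187 f 58.8
lifted t 15.3 ee [526.1 122.6 203.6] w 0.191 f 58.6
down True t 17.2 ee [479.9 -56.1  81.9] w 0.188 f 59.4
weight_square 0.57 [[402.9, -76.2, 50.7], [415.9, -55.9, 73.1], [435.5, -43.7, 103.6]]
weight_round 0.82 [[462.3, -71.1, 49.9], [474.7, -52.0, 69.1], [492.9, -38.4, 99.6]]
weight_round 0.69 [[553.5, 249.6, 5.3], [566.0, 262.0, 25.7], [586.0, 281.6, 56.1]]
bar ((474.7055969238281, 125.31045532226562), (9.257144927978516, 47.21731948852539), 1.1784143447875977) 323
frame (array([475.4, 125.7]), array([146.5,  50.4]), 0.22, 3083)
end t 19.4 ee [416.   30.9 327.1] w 1.0 f 0.0
```

View pics/w1.png

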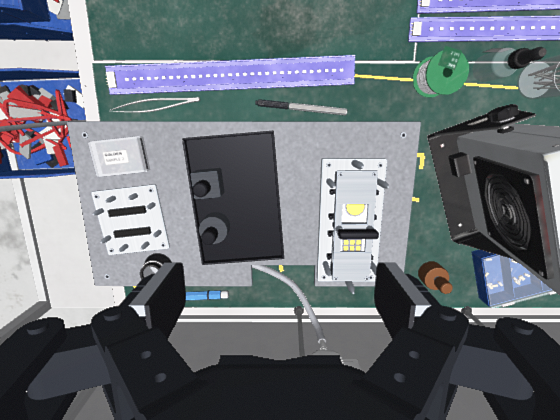

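Both weights stand in the tray at (205,187) and (213,230) px, and the frame lies bare on the jig at (357,230). Next: frame to tray.

```bash
python3 - <<'E'
from h import *
s=np.array([475.,125.5]); d=tray(0,27); a=-np.pi/2
ctrl.reach([475.,125.5,180.],down(a)); go(s,88.5,120); ctrl.close_gripper(80); rep("grip")
go(s,170,150); rep("lift")
ctrl.servo_line([float(d[0]),float(d[1]),170.],frame=down(a+TY),speed=250); go(d,70,200); print(go(d,58.5,25,6)); rep("down")
ctrl.gripper_open(); go(d,180,250)
ctrl.reach([430.,100.,290.],down(np.pi))
im,dd,P,ray,t=snap("wrist","f1.png"); np.save("f1.npy",P)
for n in ["module_round","module_square","hold_down_frame","weight_square","weight_round"]:
    for o in outline_of(n,"wrist")[:2]:
        q=P[o["region"]]; print(n,round(o["conf"],2),np.round(o["bbox"]),np.nanpercentile(q,[3,50,97],axis=0).round(1).tolist())
        if n[0]=='m': print(rect(P,cv2.dilate(o["region"].astype(np.uint8),np.ones((5,5)))>0,65.5,71))
o=best("hold_down_frame","wrist")
if o: print(rect(P,o["region"],44,54))
rep("end")
E
```

```text
grip t 22.2 ee [475.3 125.5  88.9] w 0.095 f 80.1
lift t 22.9 ee [474.4 125.4 168.9] w 0.095 f 79.6
True
down t 24.6 ee [445.2  -1.7  61.4] w 0.1 f 80.2
module_round 0.97 [282. 180.  45.  42.] [[426.4, 103.7, 64.8], [445.9, 126.6, 68.3], [467.7, 150.3, 70.6]]
(array([447.9, 127.4]), array([43.3, 49.5]), 0.09, 1549)
module_square 0.73 [281. 231.  42.  34.] [[482.9, 101.6, 62.2], [502.6, 125.2, 68.2], [524.6, 149.3, 70.1]]
(array([504.6, 126.3]), array([44.5, 49.6]), 0.43, 1396)
hold_down_frame 0.82 [165. 130.  60. 126.] [[374.2, -26.6, 47.2], [439.8, -0.5, 49.2], [513.2, 24.8, 77.0]]
weight_square 0.61 [116. 163.  47.  31.] [[403.2, -75.1, 48.6], [417.1, -54.1, 73.1], [434.9, -43.4, 103.7]]
weight_round 0.81 [127. 210.  42.  38.] [[462.4, -68.3, 48.2], [475.5, -50.1, 69.2], [494.6, -37.7, 99.6]]
weight_round 0.48 [397. 259.  12.  16.] [[418.4, 149.2, 1.9], [554.1, 272.2, 21.0], [559.7, 282.2, 307.7]]
(array([444.4,  -1.2]), array([147.9,  50.3]), 4.72, 3625)
end t 28.0 ee [430.   99.9 289.9] w 1.003 f 0.0
```

View pics/f1.png

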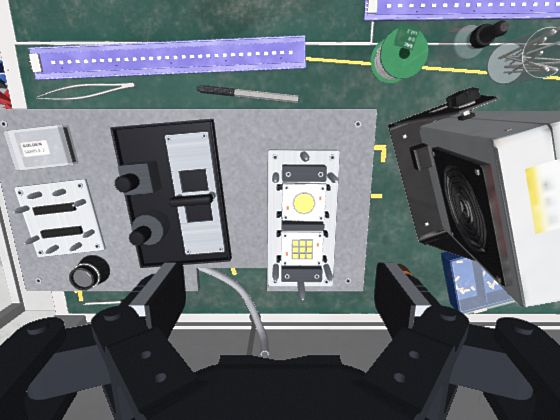

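The frame lies in the tray (190,193). The round-emitter module is at (304,204) in the near nest and the nine-emitter module at (302,247) in the far one. Measured sizes match the given ones. Taking the module.

```bash
python3 - <<'E'
from h import *
s=np.array([447.9,127.1])
ctrl.reach([447.9,127.1,150.],down(np.pi)); go(s,85,150); print(go(s,61,40,8)); rep("in")
ctrl.close_gripper(40); rep("grip"); print(np.round(status.read_ft_force(),1))
go(s,72,40); rep("up"); go(s,150,120)
ctrl.wait(.1); rep("lift")
im,d,P,ray,t=snap("wrist","m1.png")
o=best("module_round","wrist")
if o: q=P[o["region"]]; print(o["conf"],np.nanpercentile(q,[3,50,97],axis=0).round(1).tolist())
E
```

```text
False
in t 30.0 ee [447.8 127.1  60.9] w 1.001 f 0.0
grip t 30.4 ee [448.5 127.2  61.7] w 0.572 f 41.9
[ 0.4 -0.4  2.1]
up t 30.8 ee [448.1 127.1  72.2] w 0.574 f 41.6
lift t 31.7 ee [447.  127.  148.6] w 0.574 f 41.6
0.92 [[425.0, 104.4, 149.7], [442.9, 127.2, 155.2], [466.1, 150.0, 157.3]]
```

View pics/m1.png

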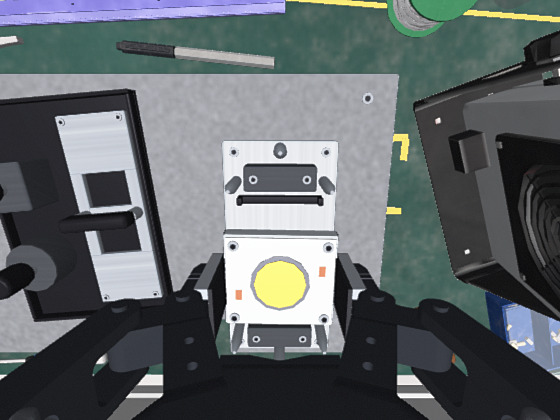

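Module with the round emitter (280,282) hangs level between the pads. Setting it in the cradle.

```bash
python3 - <<'E'
from h import *
d=CR
ctrl.servo_line([float(d[0]),float(d[1]),150.],frame=down(np.pi+CY),speed=250); ctrl.wait(.1)
go(d,85,150); s=go(d,66,60); print(go(d,53.5,20,5)); rep("down")
ctrl.gripper_open(); rep("open"); go(d,150,150)
ctrl.reach([430.,-150.,300.],down(np.pi))
im,dd,P,ray,t=snap("wrist","c1.png")
cv2.imwrite("pics/c1c.png",cv2.resize(im[120:300,180:420,::-1],None,fx=3,fy=3,interpolation=cv2.INTER_CUBIC))
for n in ["module_round","loupe","clear_box"]:
    for o in outline_of(n,"wrist")[:1]:
        q=P[o["region"]]; print(n,o["conf"],np.nanpercentile(q,[3,50,97],axis=0).round(1).tolist())
        if n[0]=='m': print(rect(P,cv2.dilate(o["region"].astype(np.uint8),np.ones((5,5)))>0,59.,65))
o=best("viewing_cradle","wrist"); print(rect(P,cv2.dilate(o["region"].astype(np.uint8),np.ones((5,5)))>0,43.5,48.5))
o=best("hold_down_frame","wrist")
if o:
  q=P[o["region"]];b=q[(q[:,2]>70)&(q[:,2]<81)]; print("bar",cv2.minAreaRect(b[:,:2].astype(np.float32)),len(b)); print(rect(P,o["region"],46,53))
rep("end")
E
```

```text
True
down t 34.9 ee [ 474.7 -172.9   55.7] w 0.571 f 42.1
open t 35.3 ee [ 473.6 -172.3   54.3] w 0.999 f 0.0
module_round 0.76 [[452.6, -196.4, 55.8], [472.7, -172.6, 62.2], [494.8, -149.3, 64.6]]
(array([ 474.5, -172.9]), array([44.1, 49.9]), 5.35, 1369)
loupe 0.83 [[524.9, -160.0, 42.5], [536.8, -143.6, 66.2], [555.9, -126.8, 70.5]]
clear_box 0.56 [[364.8, -201.0, 60.2], [385.7, -172.3, 62.1], [407.4, -143.6, 63.6]]
(array([ 474.7, -172.8]), array([92.1, 87.9]), 6.6, 2987)
bar ((444.5500183105469, -2.3781051635742188), (10.547986030578613, 46.86601638793945), 5.640924453735352) 378
(array([444.5,  -1.8]), array([148. ,  50.7]), 4.82, 3453)
end t 37.1 ee [ 429.6 -149.8  298.1] w 0.997 f 0.0
```

View pics/c1c.png

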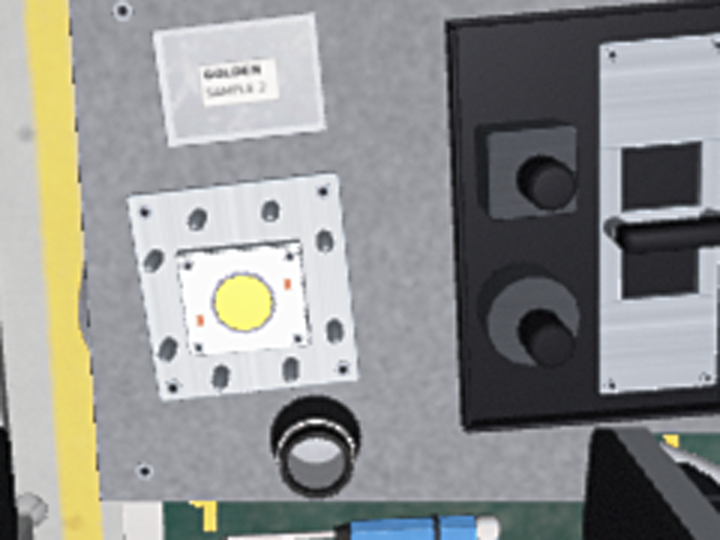

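Module sits flat among the pins (245,300), with the loupe and box undisturbed. Frame back to the jig.

```bash
python3 - <<'E'
from h import *
s=np.array([444.6,-1.8]); d=np.array([475.3,125.9]); a=-np.pi/2
ctrl.reach([444.6,-1.8,180.],down(a+TY)); go(s,61.2,120); ctrl.close_gripper(80); rep("grip")
go(s,170,150)
ctrl.servo_line([float(d[0]),float(d[1]),170.],frame=down(a),speed=250); ctrl.wait(.1); go(d,114,150); print(go(d,86.,25,10)); rep("down"); print(np.round(status.read_ft_force(),1))
E
```

```text
grip t 40.1 ee [444.9  -1.8  61.5] w 0.099 f 79.8
True
down t 43.2 ee [475.  125.9  89. ] w 0.095 f 80.0
[0.1 0.6 3.7]
```

Contact came at the seated height (89.0, against 88.9 when it was picked up). Release and check.

```bash
python3 - <<'E'
from h import *
d=np.array([475.3,125.9])
ctrl.gripper_open(); go(d,180,200)
ctrl.reach([432.,60.,310.],down(np.pi))
im,dd,P,ray,t=snap("wrist","f2.png")
m=(abs(P[...,0]-475)<85)&(abs(P[...,1]-125)<40)
print("frame",rect(P,m,74,80))
mm=m&(P[...,2]>73)&(P[...,2]<80); q=P[mm]
A=np.c_[q[:,:2]-[475,126],np.ones(len(q))]; print("plane",np.linalg.lstsq(A,q[:,2],rcond=None)[0])
mm=m&(P[...,2]>99)&(P[...,2]<109); print("bar",cv2.minAreaRect(P[mm][:,:2].astype(np.float32)))
for c,z in [((420,-60),(98,107)),((480,-55),(94,103))]:
    m=(abs(P[...,0]-c[0])<25)&(abs(P[...,1]-c[1])<25)&(P[...,2]>z[0])&(P[...,2]<z[1]); print(cv2.minEnclosingCircle(P[m][:,:2].astype(np.float32)),P[m].mean(0))
rep("end")
E
```

```text
frame (array([473.9, 126.2]), array([147.4,  50.3]), 0.0, 3468)
plane [-5.99396311e-04  5.49997118e-04  7.63596135e+01]
bar ((473.5208435058594, 125.81757354736328), (47.162452697753906, 9.060100555419922), 89.90189361572266)
((420.3089294433594, -60.9246940612793), 8.929910659790039) [419.62816119 -60.10914606 102.59391716]
((480.3478698730469, -55.97935485839844), 8.952853202819824) [479.72462154 -55.25995982  98.4455279 ]
end t 45.9 ee [431.7  60.1 308.7] w 0.998 f 0.0
```

View pics/f2.png

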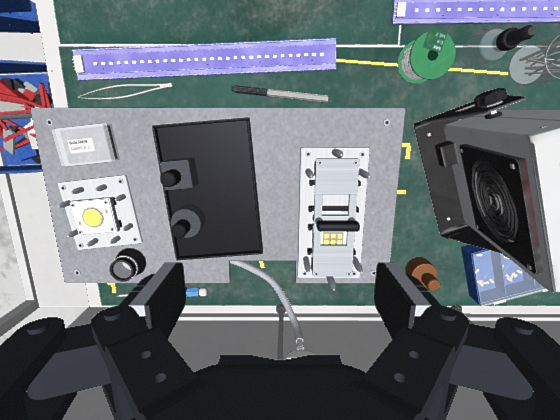

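Frame is level on its stops (333,215). Now the weights go back: square to the near end, round to the far end.

```bash
python3 - <<'E'
from w import *
move(tray(30,-30),WR,205.,81.6,33.5)
move(tray(-30,-30),WS,205.,85.6,33.5)
ctrl.reach([430.,100.,300.],down(np.pi))
im,dd,P,ray,t=snap("wrist","e1.png")
for c,z in [(WS,(130,142)),(WR,(126,138))]:
    m=(abs(P[...,0]-c[0])<25)&(abs(P[...,1]-c[1])<25)&(P[...,2]>z[0])&(P[...,2]<z[1]); print(cv2.minEnclosingCircle(P[m][:,:2].astype(np.float32)),P[m].mean(0))
m=(abs(P[...,0]-475)<15)&(abs(P[...,1]-125)<30)&(P[...,2]>99)&(P[...,2]<109); print("bar",cv2.minAreaRect(P[m][:,:2].astype(np.float32)))
for o in outline_of("module_square","wrist")[:1]: print(np.nanmedian(P[o["region"]],0))
rep("end")
E
```

```text
gripped t 48.4 ee [478.9 -56.1  81.9] w 0.19 f 58.5
lifted t 49.2 ee [477.8 -55.5 203.3] w 0.186 f 58.6
down True t 50.9 ee [527.9 122.7 115.4] w 0.186 f 59.5
gripped t 54.7 ee [419.1 -61.1  85.9] w 0.188 f 58.5
lifted t 55.5 ee [418.1 -60.5 203.5] w 0.186 f 58.5
down True t 57.2 ee [424.8 125.3 119.4] w 0.181 f 59.3
((426.1331481933594, 125.22063446044922), 8.942081451416016) [425.54602172 124.82626241 135.89854656]
((529.0858764648438, 122.6091537475586), 8.694318771362305) [528.12339642 122.41074692 131.47673155]
bar ((473.9085998535156, 126.09222412109375), (47.20754623413086, 9.809874534606934), 89.85675811767578)
[499.28050641 126.0387766   68.68086496]
end t 58.9 ee [429.1 100.  297.7] w 0.998 f 0.0
```

View pics/e1.png

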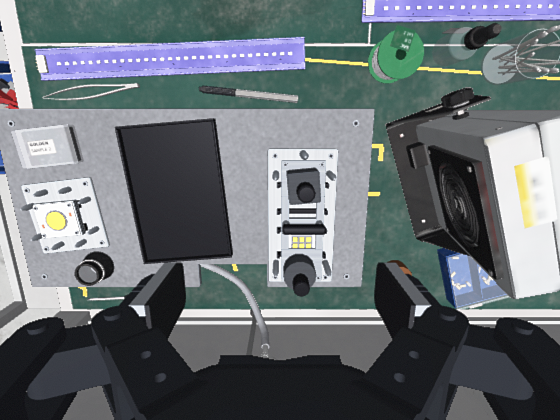

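The square weight (304,187) and round weight (299,272) stand back on the frame, each within about 3 mm of its start. The module is in the cradle (57,220). Handing in.

```bash
python3 -c "
from h import *
print(ctrl.finish_job())"
```

```text
the job is handed in; nothing more can be done
None
```

The job is handed in after about 59 s: the round-emitter module lies flat in the cradle, the frame is back on the jig's stops, both weights stand within about 3 mm of where they started, and the nine-emitter module is still in its nest; the hand-in returned no verdict.

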